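Turn the lamp's filter wheel to green and bolt it

TASK

Set the bench lamp to green light: with a fingertip, push the filter wheel round by the steel pins on its rim until the green filter lies over the light window at the front, where the lock bolt is. Then push the red bolt knob toward the wheel until the bolt is fully home in the wheel's notch, and take the hand away. Only push; keep off the filters, which stay in their pockets, and leave the tweezers, the blower and the lens tissue where they are.

Things in the scene. Friction and masses are not known exactly. Their poses are not given: they have to be found in the camera images.
- lamp_base: light grey lamp base fixed to the worktop, 215 x 215 mm, top 34 mm high, a finned lamp house (48 mm high) behind and a 72 mm wide tongue in front (34 mm high, ending 167 mm from the wheel's axle) that carries the lock bolt. Origin: on the worktop under the axle; its -x axis points from the axle to the light window and the bolt (the front), z up
- filter_wheel: dark grey wheel, 192 mm across, 11 mm thick, turns either way without end; light friction (0.06 N m), stops where it is left. Origin: on the axle at the underside, 36 mm above the worktop (top face at 47 mm, hub cap to 56 mm). Five pockets 34 mm across, 72 degrees apart, centres 54 mm from the axle, one on the wheel's own -x axis; outside each a tapered notch in the rim
- rim_pin (a point): top of one of the five upright steel pins on the wheel's rim, all alike, to push the wheel by: 10 mm thick, from the wheel's top (47 mm above the worktop) to 69 mm, 86 mm from the axle, 72 degrees apart, each midway between two pockets (36 degrees from either)
- filter_green: green glass filter in a black ring, 32 mm across, 8 mm high, lying loose in one of the wheel's pockets and standing 3 mm out of it (top 50 mm above the worktop). Origin: centre of its underside
- filter_blue: blue glass filter in a black ring, same size, in another pocket. Origin: centre of its underside
- filter_grey: grey glass filter in a black ring, same size, in another pocket. Origin: centre of its underside
- filter_grey_b: second grey glass filter, same as the first, in another pocket; the fifth pocket is open. Origin: centre of its underside
- light_window (a point): centre of the lit round window (28 mm) under the wheel at its front, 54 mm from the axle toward the bolt, given at the height of the pockets' floor: the green filter's origin comes to this point
- bolt_knob (a point): middle of the head of the red knob on the lock bolt: a head 18 mm across, from 62 to 71 mm above the worktop, over an 11 mm stem. The bolt slides in line with the axle and the window; with the bolt drawn back the knob stands 141 mm from the axle, fully home 123 mm. An aluminium guide, 51 mm high, stands between knob and wheel, 101 to 115 mm from the axle
- lock_bolt (a joint): travel of the lock bolt in m: 0 drawn back, 0.018 fully home in a notch. It moves with about 2 N and stays where it is left. Its tapered nose enters only if a pocket is within about 4 degrees of the front, and then centres the wheel; otherwise it meets the rim after 3 mm
- tweezers: fine steel tweezers, 116 x 13 x 9 mm, on the worktop right of the lamp. Origin: centre of the underside
- air_blower: dark blue rubber dust blower, 52 mm across, 101 mm tall, standing behind the tweezers. Origin: centre of the underside
- lens_tissue: booklet of lens tissue, 100 x 64 x 8 mm, on the worktop left of the lamp. Origin: centre of the underside
Mind the look-alikes: they are no part of the job. Leave any orange look-alike of the filter_grey_b alone.

How it is judged:
On the way, in this order (a step that is already met when the one before it is completed fails the run):
1. the wheel has been turned until the green filter lies over the light window (within 5 mm), the bolt not yet in (horizontal distance between filter_green and light_window below 0.005 m and value of joint lock_bolt below 0.012 m), for 0.2 s.
2. the bolt is fully home in the notch (value of joint lock_bolt above 0.016 m), for 0.2 s.
At the end, for the whole second after the job is handed in: The green filter's centre is within 3 mm of the light window's centre, seen from above; the lock bolt is home (travel over 16 mm of 18); the wheel is at rest and all four filters lie flat in their pockets (not raised more than 2.5 mm) (horizontal distance between filter_green and light_window below 0.003 m and value of joint lock_bolt above 0.016 m and angular speed of filter_wheel below 0.05 rad/s and z of each of filter_green, filter_blue, filter_grey, filter_grey_b in the frame of filter_wheel below 0.0085 m and angle between each of filter_green, filter_blue, filter_grey, filter_grey_b's own z axis and vertical below 0.1 rad); the robot touches nothing.
It fails at once if a filter is lifted or knocked out of its pocket (z of any of filter_green, filter_blue, filter_grey, filter_grey_b in the frame of filter_wheel above 0.01 m).
It fails at once if a filter is pressed or pushed by the robot (more than 1 N) (contact force between any of the arm, the fingers and filter_green above 1 N or contact force between any of the arm, the fingers and filter_blue above 1 N or contact force between any of the arm, the fingers and filter_grey above 1 N or contact force between any of the arm, the fingers and filter_grey_b above 1 N).
It fails at once if a bystander (tweezers, blower, lens tissue) is moved more than 10 mm (distance of any of tweezers, air_blower, lens_tissue from where it was at the start of the episode above 0.01 m).
It also fails if it takes over 48 s, if anything falls off the work surface, if the arm or the gripper's body presses on something with over 40 N, if the wrist force passes 120 N, or if a joint passes its speed limit or range.

ROBOT

A 6-joint arm with a two-finger parallel gripper is mounted at the origin on a cart in front of the work surface, level with it; the furniture and walls round the work are solid. World frame = base frame: x ahead of the robot, y to its left, z up, the work surface at z = 0. Lengths are in m, angles in rad, forces in N, time in s.
With the tool pointing down it reaches from about 0.325 to 0.775 m from the base axis. Payload 9.3 kg.
Tool frame: the origin (TCP) lies at the very end of the fingers, on their centre line; the grasp point (between the pads) lies manip.grip_point_offset behind it (manip.grip_point_offset is the distance from the TCP to the grasp point, in m); z points along the fingers, y is the line along which they close (so a half turn about z gives the same grasp; the last joint's range is limited). The gripper opens to 85 mm and grips with 20 to 120 N. Pads are 22 mm wide; open, the fingers measure 114 mm over their backs; the gripper's body (76 mm by 85 mm) begins 54 mm behind the grasp point. The pads swing forward as they close: fully open they stand 13 mm farther back than shut.
Start: joints at [-1.299, 0.259, 0.021, 1.334, 0, 1.418], TCP at [0.227, -0.501, 0.231] pointing down, gripper open.
Joint ranges: [-3.04, 3.04], [-0.91, 1.82], [-1.04, 1.36], [-1.92, 1.95], [-1.52, 1.45], [-3.14, 3.14]. Speed limits (rad/s): [2.22, 2.22, 2.79, 3.14, 3.14, 3.14].

INTERFACE

Orientations are given as a 3x3 rotation matrix whose columns are the frame's x, y, z axes.
In Python, from plant import manip, viewer gives the robot as it stands.
- The arm moves only by the shell command python3 -m crank 'ROWS'. ROWS is JSON, a list that holds one entry, the list of rows, each a list of 7 numbers: the shift along the tool's x, y, z in m, then the turn, a rotation vector about the tool's x, y, z in degrees, then the finger opening in m, from 0 to 0.0854. A call has 1 to 8 rows; each row is the pose to reach, as a shift and turn from the pose commanded when the call began, along the tool's axes at that moment; what a row does not reach only later rows make up. A row lasts 1/12 s, in which the tool goes at most 41.7 mm and 7.16 degrees, less where a joint would pass 70% of its speed; a pose out of reach is approached as far as the arm can. A call with a gripper value outside its range is refused whole. The fingers move at their own pace and stop on an object; the grip force is fixed at half the most. Time passes only in rows, so rows that repeat a pose let the fingers close. It gives the time, the measured TCP pose, the force, the opening and the grip force at its end, in the units of the state.
- manip.get_obs(): the state, without advancing time (a new reading comes with each control period).
- viewer.snapshot(name): name is "scene" or "side" or "wrist"; returns the picture (400x640x3 uint8, red, green, blue); there is no depth.
- viewer.camera_params(name): a dict with "vertical_fov" (degrees; the focal length in pixels is half the picture's height over the tangent of half this angle, whatever the lens; pixels are square), "cx", "cy" (the principal point, pixels), "R" (3x3) and "t" (3): a world point X has camera coordinates R X + t; the wrist camera has in their place "hand_eye" (4x4, takes a point from camera to tool coordinates, whose origin is the TCP and whose axes are the flange's). Camera axes: x right, y down, z forward; pixel columns grow to the right and rows downward; lengths in m; the calibration is good to about 2 mm. A picture is of the moment at which its call begins: read the wrist's pose just before it. camera_params takes no time and is no camera call.
- manip.hand_in(): hands the job in; it is judged then, once.
The state is a dict: "t": time; "joint_positions": joint angles; "dq": joint speeds; "joint_efforts": joint torques, N m; "position": TCP position; "eef_rot": TCP orientation; "force": force on the tool from outside, world axes, zero at the start; "moment": the same for the moment, N m; "opening": finger opening in m; "grip_force": force on a finger pad.
Only numpy, scipy, OpenCV 4.12 (cv2) and the standard library are available. Lean on these libraries where they do the work, as an engineer would, in place of code of your own. Each camera call takes 0.05 s, during which the arm holds its last target. There are 200 camera calls.

## Working session

There is one attempt and no reset: what is moved stays moved. The work goes in short steps, Python scripts to look and compute and a shell command to move; the robot and the scene stay as the last step left them, time stands still between calls to the robot, and variables do not carry over. Pictures are saved under pics/ and viewed, at most 10 in all, crops included, and the job is handed in when it is done.

```bash
mkdir -p pics; python3 - <<'E'
from plant import manip, viewer
import cv2
o=manip.get_obs();print(o['t'],o['position'],o['eef_rot'],o['opening'],manip.grip_point_offset)
for n in("scene","side"):
    p=viewer.snapshot(n);cv2.imwrite(f"pics/{n}0.png",p[:,:,::-1]);print(n,viewer.camera_params(n))
print(viewer.camera_params("wrist"))
E
```

```text
0.0 [ 0.22658716 -0.50082341  0.2306331 ] [[ 9.11151317e-01  4.12071767e-01 -3.69399386e-04]
 [ 4.12071868e-01 -9.11150305e-01  1.37778025e-03]
 [ 2.31165980e-04 -1.40758539e-03 -9.99998983e-01]] 0.08534268904689972 0.0187
scene {'vertical_fov': 49.989528492081405, 'cx': 322.46785852356584, 'cy': 202.9822151326292, 'R': array([[-0.75701746, -0.65303695, -0.02161704],
       [-0.39416722,  0.48281489, -0.78199871],
       [ 0.52111108, -0.58346595, -0.62290506]]), 't': array([0.41102907, 0.31003516, 0.56175947])}
side {'vertical_fov': 45.497220113565284, 'cx': 318.10750716704484, 'cy': 200.24178578466794, 'R': array([[ 0.89208701,  0.4518601 , -0.00179098],
       [ 0.35252666, -0.69844605, -0.62281463],
       [-0.28267599,  0.55497347, -0.78236739]]), 't': array([-0.500111  , -0.22917188,  1.20005284])}
{'vertical_fov': 66.76444182450977, 'cx': 315.692502015548, 'cy': 199.7508152288052, 'hand_eye': array([[-5.77502104e-04, -9.56094870e-01, -2.93056761e-01,
         7.48934302e-02],
       [ 9.99999371e-01, -2.70503606e-04, -1.08809853e-03,
        -9.36186790e-04],
       [ 9.61052511e-04, -2.93057205e-01,  9.56094426e-01,
        -1.44110953e-01],
       [ 0.00000000e+00,  0.00000000e+00,  0.00000000e+00,
         1.00000000e+00]])}
```

View pics/scene0.png

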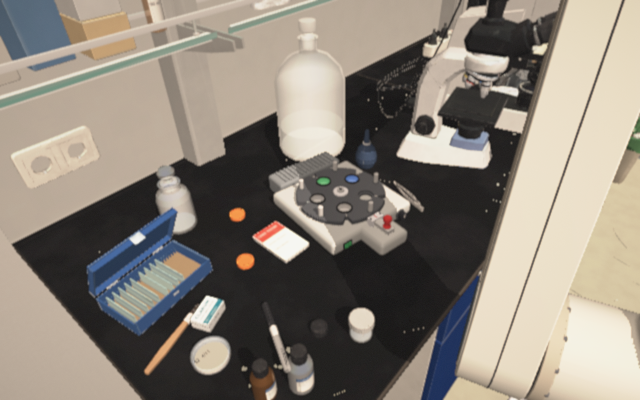

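View pics/side0.png

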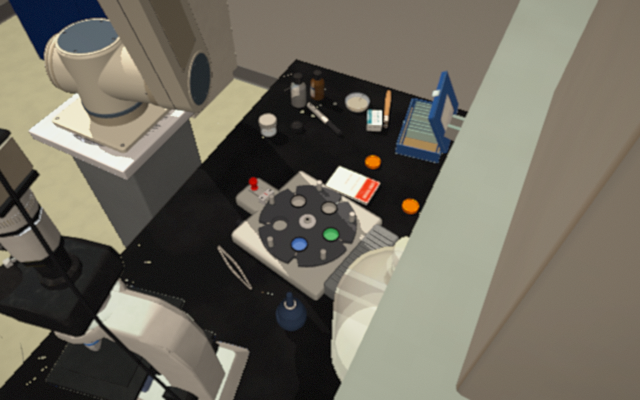

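Scene view: red bolt knob at (388,221), hub (340,190), green filter (323,181), blue (352,179); there are orange decoys at (237,214) and (245,261). Side view: knob (254,183), hub (307,221), green (331,235), blue (299,244).

```bash
cat > h.py <<'E'
import numpy as np,cv2
from plant import manip,viewer
def ray(n,uv,obs=None):
    c=viewer.camera_params(n);f=200/np.tan(np.radians(c['vertical_fov']/2))
    d=np.array([(uv[0]-c['cx'])/f,(uv[1]-c['cy'])/f,1])
    if n=='wrist':
        H=c['hand_eye'];R=np.array(obs['eef_rot']);return R@H[:3,3]+obs['position'],R@H[:3,:3]@d
    return -c['R'].T@c['t'],c['R'].T@d
def plane(n,uv,z,obs=None):
    o,d=ray(n,uv,obs);return o+d*(z-o[2])/d[2]
def blobs(img,col,mina=15):
    h=cv2.cvtColor(img,cv2.COLOR_RGB2HSV);H,S,V=cv2.split(h)
    m={'red':((H<4)|(H>174))&(S>170)&(V>80),'green':(H>45)&(H<85)&(S>110)&(V>70),'blue':(H>100)&(H<125)&(S>130)&(V>120)}[col]
    n,l,s,c=cv2.connectedComponentsWithStats(m.astype(np.uint8))
    return [(c[i].round(1),s[i,4]) for i in range(1,n) if s[i,4]>=mina]
E
python3 - <<'E'
from h import *
for n in('scene','side'):
    im=cv2.imread(f'pics/{n}0.png')[:,:,::-1].copy()
    for c,z in(('red',.066),('green',.05),('blue',.05)):
        for b,a in blobs(im,c): print(n,c,b,a,plane(n,b,z).round(4))
    print('hub',plane(n,{'scene':(340,190),'side':(307,220)}[n],.056).round(4))
E
```

```text
scene red [386.8 221.2] 65 [ 0.4579 -0.09    0.066 ]
scene green [347.5 244.6] 27 [ 0.4861 -0.0061  0.05  ]
scene blue [157.7 221.9] 210 [0.8154 0.1821 0.05  ]
scene blue [131.1 264.5] 359 [0.7503 0.2771 0.05  ]
scene blue [111.2 255.4] 252 [0.7993 0.2885 0.05  ]
hub [ 0.5968 -0.1211  0.056 ]
side red [253.  182.8] 87 [ 0.4654 -0.1018  0.066 ]
side green [330.4 233.9] 160 [ 0.6544 -0.1335  0.05  ]
side blue [441.4  80.4] 72 [0.6988 0.408  0.05  ]
side blue [433.3 106.9] 93 [0.7126 0.3029 0.05  ]
side blue [298.5 241.4] 60 [ 0.6086 -0.1757  0.05  ]
hub [ 0.6019 -0.1285  0.056 ]
```

```bash
python3 - <<'E'
import cv2
a=cv2.imread('pics/side0.png')[165:290,215:385]
cv2.imwrite('pics/c1.png',cv2.resize(a,None,fx=4,fy=4,interpolation=2))
E
```

```text
(no output)
```

View pics/c1.png

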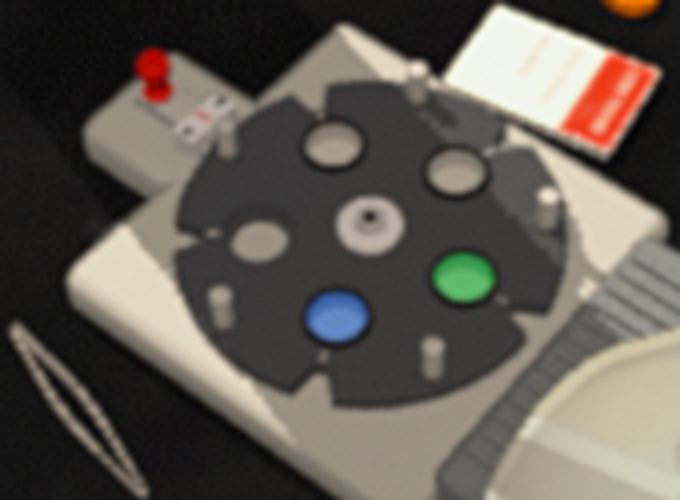

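The green filter sits opposite the window (about 177° away), so it needs roughly half a turn. Candidates: green filter at (330,234) side, versus the green label on the base front at (347,245) scene; the crop confirms the glass one in its pocket. The red knob is the only red knob, and the orange discs are decoys. I'll move above the wheel for a close look.

```bash
python3 -m crank '[[[0.42,-0.23,0,0,0,36,0],[0.42,-0.23,0,0,0,36,0],[0.42,-0.23,0,0,0,36,0],[0.42,-0.23,0,0,0,36,0],[0.42,-0.23,0,0,0,36,0],[0.42,-0.23,0,0,0,36,0],[0.42,-0.23,0,0,0,36,0],[0.42,-0.23,0,0,0,36,0]]]'
```

```text
t: 0.77
position: [0.419, -0.2449, 0.2312]
eef_rot: [[0.979, -0.203, -0.0], [-0.203, -0.979, 0.0], [-0.0, -0.0, -1.0]]
force: [1.0, -0.6, -0.4]
opening: -0.0002
grip_force: 0.0
```

```bash
python3 -m crank '[[[0.07,-0.14,0,0,0,0,0],[0.07,-0.14,0,0,0,0,0],[0.07,-0.14,0,0,0,0,0],[0.07,-0.14,0,0,0,0,0],[0.07,-0.14,0,0,0,0,0],[0.07,-0.14,0,0,0,0,0]]]'; python3 - <<'E'
from h import *
o=manip.get_obs();p=viewer.snapshot('wrist');cv2.imwrite('pics/w1.png',p[:,:,::-1]);print(o['position'])
for c,z in(('red',.071),('green',.05),('blue',.05)):
    for b,a in blobs(p,c): print(c,b,a,plane('wrist',b,z,o).round(4))
E
```

```text
t: 1.27
position: [0.5157, -0.1223, 0.2307]
eef_rot: [[0.98, -0.199, -0.001], [-0.199, -0.98, 0.0], [-0.001, -0.0, -1.0]]
force: [-1.0, -0.1, 0.3]
opening: -0.0
grip_force: 0.0
[ 0.5157339  -0.12227804  0.23068747]
red [163.6  70.5] 584 [ 0.6479 -0.0043  0.071 ]
red [170.8  81.8] 24 [ 0.6373 -0.0075  0.071 ]
red [303.9 230.5] 239 [ 0.4656 -0.0979  0.071 ]
green [294.8  28.2] 90 [ 0.6625 -0.1306  0.05  ]
blue [361.3  68.8] 39 [ 0.6145 -0.1872  0.05  ]
blue [ 6.5 88.6] 37 [0.6675 0.1657 0.05  ]
```

View pics/w1.png

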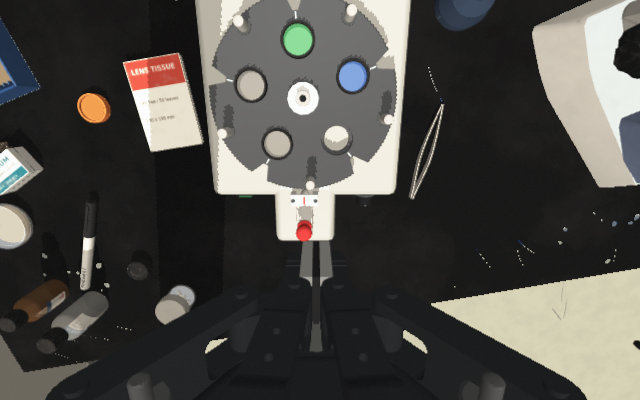

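The wrist view shows the hub at (303,98), green at (297,40), blue (352,76), knob (304,231), and pins at (351,12), (389,121), (310,186), (222,134), (238,18). The open pocket is at (337,139), with the closed fingers at (317,245).

```bash
python3 - <<'E'
from h import *
o=manip.get_obs()
P=lambda uv,z:plane('wrist',uv,z,o)[:2]
hub=P((303,98),.056);k=P((304,231),.069);g=P((297.5,40),.05);b=P((352,76),.05)
pins=np.array([P(q,.069) for q in[(351,12),(389,121),(310,186),(222,134),(238,18)]])
c,*_=np.linalg.lstsq(np.c_[2*pins,np.ones(5)],(pins**2).sum(1),rcond=None);print('hub',hub,'pin circle',c[:2],np.sqrt(c[2]+c[:2]@c[:2]))
hub=(hub+c[:2])/2
ang=lambda v:np.degrees(np.arctan2(*(v-hub)[::-1]))
for n,v in[('knob',k),('green',g),('blue',b)]+[('pin',q) for q in pins]:print(n,v.round(4),np.linalg.norm(v-hub).round(4),ang(v).round(1))
for uv in((303,240),(332,240)):print('tip',P(uv,.24))
E
```

```text
hub [ 0.59846691 -0.12636199] pin circle [ 0.59784992 -0.12544724] 0.08667282156457408
knob [ 0.4636 -0.0986] 0.1373 168.5
green [ 0.6515 -0.1323] 0.0537 -6.8
blue [ 0.6091 -0.1783] 0.0536 -78.2
pin [ 0.6601 -0.1838] 0.0848 -43.1
pin [ 0.5604 -0.2045] 0.0872 -115.7
pin [ 0.5118 -0.1154] 0.087 173.1
pin [ 0.5812 -0.0412] 0.0864 101.3
pin [ 0.6757 -0.0845] 0.0879 28.1
tip [ 0.52879906 -0.11884867]
tip [ 0.52597848 -0.1326196 ]
```

Hub at (0.598,-0.126), pin radius 86.7 mm and filter radius 53.7 mm all match the given sizes. Front is at 168.6° and green at -7°, so it needs about +175° CCW. Tool x is already in line with the lamp's x. I'll go down on the left side, behind the pin at 101°.

```bash
cat >> h.py <<'E'
HUB=np.array([.598,-.126])
def rel():
    o=manip.get_obs();R=np.array(o['eef_rot']);v=np.r_[np.array(o['position'])[:2]-HUB,0]
    print('t',round(o['t'],2),'rel hub tool xy mm',(R.T@v*1000).round(1)[:2],'z',round(o['position'][2]*1000,1),'F',np.round(o['force'],1))
E
python3 -m crank '[[[0.076,-0.095,0,0,0,0,0],[0.076,-0.095,0,0,0,0,0],[0.076,-0.095,0,0,0,0,0],[0.076,-0.095,0.04,0,0,0,0],[0.076,-0.095,0.08,0,0,0,0],[0.076,-0.095,0.12,0,0,0,0],[0.076,-0.095,0.14,0,0,0,0],[0.076,-0.095,0.14,0,0,0,0]]]' >/dev/null; python3 -c "
from h import *;rel()"
```

```text
t 1.98 rel hub tool xy mm [ -8.7 -78.7] z 86.4 F [-0.6 -1.   0.6]
```

```bash
python3 -m crank '[[[0,0,0.028,0,0,0,0],[0,0,0.028,0,0,0,0],[-0.009,-0.001,0.028,0,0,0,0],[-0.018,0.001,0.028,0,0,0,0],[-0.026,0.004,0.028,0,0,0,0],[-0.036,0.009,0.028,0,0,0,0],[-0.045,0.014,0.028,0,0,0,0],[-0.045,0.014,0.028,0,0,0,0]]]' >/dev/null; python3 -c "
from h import *;rel()
p=viewer.snapshot('wrist');cv2.imwrite('pics/w2.png',p[:,:,::-1])"
```

```text
t 2.65 rel hub tool xy mm [-52.4 -65.7] z 64.6 F [ 0.8 -0.  -0.4]
```

View pics/w2.png

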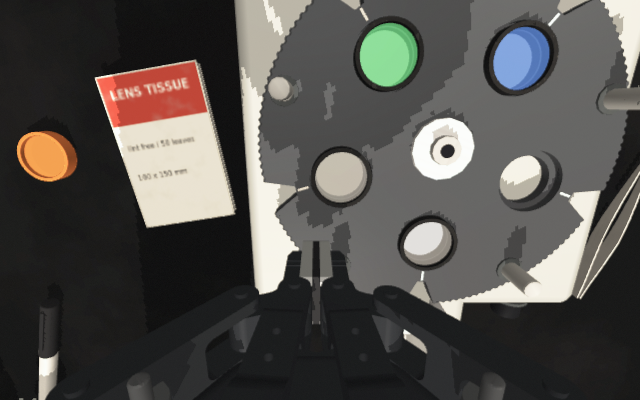

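The pin is being pushed: it has turned about 30°, and the next pin is now at (283,90). The tip is somewhat high (64.6 mm), so I'll lower 5 mm and carry on to the front.

```bash
python3 -m crank '[[[-0.002,0.001,0.005,0,0,0,0],[-0.010,0.009,0.005,0,0,0,0],[-0.020,0.017,0.005,0,0,0,0],[-0.026,0.028,0.005,0,0,0,0],[-0.031,0.038,0.005,0,0,0,0],[-0.033,0.049,0.005,0,0,0,0],[-0.034,0.060,0.005,0,0,0,0],[-0.034,0.060,0.005,0,0,0,0]]]' >/dev/null; python3 -c "
from h import *;rel()"
python3 -m crank '[[[0,-0.006,-0.035,0,0,0,0],[0,-0.006,-0.07,0,0,0,0],[0,-0.006,-0.1,0,0,0,0],[0,-0.006,-0.14,0,0,0,0],[0,-0.006,-0.165,0,0,0,0],[0,-0.006,-0.165,0,0,0,0]]]' >/dev/null
cat >> h.py <<'E'
def look(name):
    rel();o=manip.get_obs();p=viewer.snapshot('wrist');cv2.imwrite(f'pics/{name}.png',p[:,:,::-1])
    for c in('green','blue','red'):
        for b,a in blobs(p,c):
            w=plane('wrist',b,.069 if c=='red' else .05,o)[:2]-HUB;r=np.linalg.norm(w)*1000
            if r<160:print(c,b,a,'r',r.round(1),'phi',((np.degrees(np.arctan2(w[1],w[0]))+11.4)%360).round(1))
E
python3 -c "
from h import *;look('w3')"
```

```text
t 3.37 rel hub tool xy mm [-84.8  -4.4] z 58.2 F [-0.1  0.2  0.1]
t 3.87 rel hub tool xy mm [-82.7 -12.2] z 228.7 F [ 0.2  0.7 -0.2]
green [264.8  86. ] 62 r 65.2 phi 78.5
green [265.  197.5] 24 r 124.5 phi 145.9
blue [313.3  27.8] 47 r 66.4 phi 13.1
red [183.9  71.6] 638 r 137.6 phi 79.7
red [191.8  83.1] 27 r 130.1 phi 83.6
red [326.6 231.3] 237 r 136.0 phi 179.2
```

View pics/w3.png

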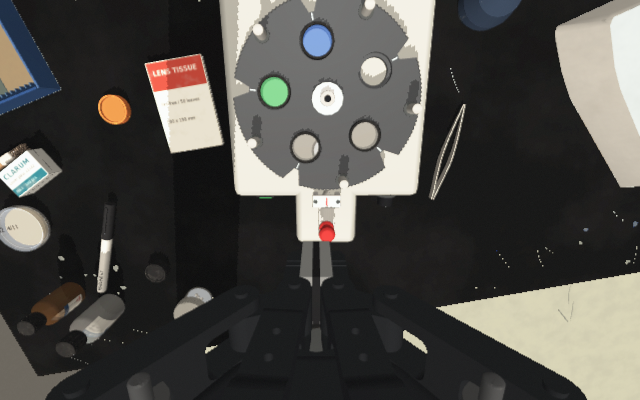

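The wrist view shows green at (274,92), left of the hub (328,98), φ≈84°. The next pin is at (252,143), φ≈120°, and must go to 216°. Second stroke.

```bash
sed -i 's/(S>110)&(V>70)/(S>70)\&(V>90)/' h.py
python3 -m crank '[[[0.065,-0.066,0,0,0,0,0],[0.065,-0.066,0,0,0,0,0],[0.065,-0.066,0,0,0,0,0],[0.065,-0.066,0.04,0,0,0,0],[0.065,-0.066,0.08,0,0,0,0],[0.065,-0.066,0.12,0,0,0,0],[0.065,-0.066,0.15,0,0,0,0],[0.065,-0.066,0.15,0,0,0,0]]]' >/dev/null; python3 -c "
from h import *;rel();o=manip.get_obs()
p=cv2.imread('pics/w3.png')[:,:,::-1].copy();print(blobs(p,'green'))
o['position']=np.array([*(HUB+np.array([[.98,-.199],[-.199,-.98]])@[-.0827,-.0122]),.2287])
for uv,z in(((274.5,92),.05),((344,184),.069),((252,143),.069)):
    w=plane('wrist',uv,z,o)[:2]-HUB;print(np.linalg.norm(w),(np.degrees(np.arctan2(w[1],w[0]))+11.4)%360)"
```

```text
t 4.58 rel hub tool xy mm [-23.9 -78.4] z 66.1 F [-0.7 -0.1 -0.4]
[(array([273.8,  91.3]), np.int32(656)), (array([265. , 197.4]), np.int32(22))]
0.05432654215756093 86.2515608378379
0.08821198583815172 190.2626018201727
0.0882542079735392 120.25983427308347
```

```bash
python3 -m crank '[[[0,0,0,0,0,0,0],[0,0,0,0,0,0,0],[0,0,0,0,0,0,0]]]' >/dev/null; python3 -c "
from h import *;rel()"
```

```text
t 4.83 rel hub tool xy mm [-18.2 -78.4] z 75.5 F [-0.1 -0.2  0.3]
```

```bash
python3 -m crank '[[[0,0,0.008,0,0,0,0],[0,0,0.014,0,0,0,0],[0,0,0.017,0,0,0,0],[-0.012,0.002,0.017,0,0,0,0],[-0.023,0.006,0.017,0,0,0,0],[-0.033,0.011,0.017,0,0,0,0],[-0.042,0.017,0.017,0,0,0,0],[-0.042,0.017,0.017,0,0,0,0]]]' >/dev/null; python3 -c "
from h import *;rel()"
python3 -m crank '[[[-0.009,0.009,0,0,0,0,0],[-0.017,0.019,0,0,0,0,0],[-0.022,0.03,0,0,0,0,0],[-0.025,0.041,0,0,0,0,0],[-0.026,0.049,0,0,0,0,0],[-0.026,0.055,0,0,0,0,0],[-0.026,0.057,0,0,0,0,0],[-0.026,0.057,0,0,0,0,0]]]' >/dev/null
python3 -c "
from h import *;look('w4')"
```

```text
t 5.5 rel hub tool xy mm [-62.3 -60.4] z 56.6 F [ 0.2  0.2 -0. ]
t 6.17 rel hub tool xy mm [-87.3  -3.5] z 56.2 F [-1.  -0.6  0. ]
green [275.  176.9] 2315 r 53.4 phi 151.6
blue [188.  48.] 751 r 63.0 phi 78.6
red [40.5 28.5] 2621 r 111.8 phi 81.5
red [ 1.5 11. ] 31 r 125.8 phi 79.7
red [315.7 338.9] 290 r 130.1 phi 177.7
```

```bash
python3 -m crank '[[[0,0.006,-0.002,0,0,0,0],[0.001,0.012,-0.002,0,0,0,0],[0.003,0.018,-0.002,0,0,0,0],[0.005,0.023,-0.002,0,0,0,0],[0.006,0.027,-0.002,0,0,0,0],[0.007,0.03,-0.002,0,0,0,0],[0.008,0.032,-0.002,0,0,0,0],[0.008,0.032,-0.002,0,0,0,0]]]' >/dev/null
python3 -c "
from h import *;look('w5')"
```

```text
t 6.88 rel hub tool xy mm [-79.2  28.1] z 58.3 F [-0.4 -0.1 -0.3]
green [246.1 205.6] 975 r 55.8 phi 169.8
blue [134.7 121.7] 759 r 62.1 phi 100.8
red [16.6 38.7] 924 r 93.5 phi 76.8
red [ 9.6 64.7] 105 r 97.4 phi 83.0
```

```bash
python3 -m crank '[[[0.001,0.002,0,0,0,0,0],[0.002,0.004,0,0,0,0,0],[0.003,0.006,0,0,0,0,0],[0.003,0.006,0,0,0,0,0],[0.002,0.002,0,0,0,0,0],[0.002,-0.002,0,0,0,0,0],[0.002,-0.002,-0.03,0,0,0,0],[0.002,-0.002,-0.07,0,0,0,0]]]' >/dev/null
python3 -m crank '[[[-0.02,-0.015,-0.04,0,0,0,0],[-0.02,-0.03,-0.08,0,0,0,0],[-0.02,-0.04,-0.1,0,0,0,0],[-0.02,-0.04,-0.1,0,0,0,0],[-0.02,-0.04,-0.1,0,0,0,0],[-0.02,-0.04,-0.1,0,0,0,0]]]' >/dev/null
python3 -c "
from h import *;look('w6')"
```

```text
t 8.1 rel hub tool xy mm [-97.8 -14.8] z 227.8 F [-0.6 -0.2 -0.6]
green [329.2 136.2] 471 r 53.2 phi 177.8
green [266.8 183.5] 25 r 124.9 phi 146.1
blue [267.7  97.8] 34 r 65.9 phi 103.1
red [184.1  54.6] 658 r 137.4 phi 80.7
red [192.2  66.3] 30 r 130.0 phi 84.5
red [329.2 217.6] 237 r 136.5 phi 179.1
```

View pics/w6.png

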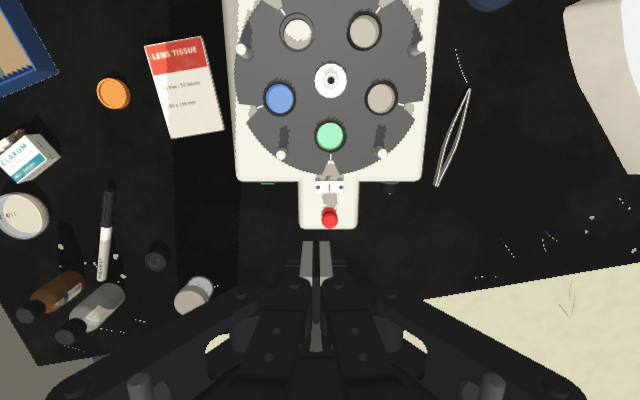

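Green at (329.5,136) is in line with the hub (331,80), the notch (331,165) and the knob (329.5,218), so it's within about 1°. Now the bolt: go down outside the knob.

```bash
python3 -m crank '[[[-0.04,0.008,0,0,0,0,0],[-0.077,0.014,0,0,0,0,0],[-0.077,0.014,0,0,0,0,0],[-0.077,0.014,0.04,0,0,0,0],[-0.077,0.014,0.08,0,0,0,0],[-0.077,0.014,0.12,0,0,0,0],[-0.077,0.014,0.14,0,0,0,0],[-0.077,0.014,0.14,0,0,0,0]]]' >/dev/null
python3 -m crank '[[[0,0,0,0,0,0,0],[0,0,0,0,0,0,0],[0,0,0,0,0,0,0]]]' >/dev/null; python3 -c "
from h import *;look('w7')"
```

```text
t 9.07 rel hub tool xy mm [-1.735e+02 -1.000e-01] z 89.7 F [-0.  -0.6  0.4]
green [313.1  18.1] 487 r 53.8 phi 177.1
green [319.9  39.6] 16 r 64.2 phi 180.8
green [209.2 124. ] 74 r 126.2 phi 149.4
red [316. 121.] 15 r 106.4 phi 179.2
red [315.8 179.6] 809 r 138.0 phi 179.3
```

```bash
python3 -m crank '[[[0,-0.0015,0.012,0,0,0,0],[0,-0.0015,0.024,0,0,0,0],[0,-0.0015,0.031,0,0,0,0],[0,-0.0015,0.031,0,0,0,0],[0.006,-0.0015,0.031,0,0,0,0],[0.010,-0.0015,0.031,0,0,0,0],[0.014,-0.0015,0.031,0,0,0,0],[0.014,-0.0015,0.031,0,0,0,0]]]' >/dev/null;python3 -c "
from h import *;rel()"
python3 -m crank '[[[0.003,0,0,0,0,0,0],[0.006,0,0,0,0,0,0],[0.009,0,0,0,0,0,0],[0.012,0,0,0,0,0,0],[0.013,0,0,0,0,0,0],[0.013,0,0,0,0,0,0]]]' >/dev/null;python3 -c "
from h import *;look('w8')"
```

```text
t 9.78 rel hub tool xy mm [-159.2   -1.8] z 57.8 F [-0.3 -0.5 -0.6]
t 10.28 rel hub tool xy mm [-147.2   -1.9] z 57.3 F [-0.3  0.4 -0.7]
green [318.2  62.7] 1562 r 53.7 phi 177.9
green [197.5 172.5] 54 r 122.3 phi 148.8
red [319.5 177.5] 32 r 103.1 phi 179.1
red [319.4 223.3] 1294 r 125.0 phi 179.2
```

```bash
python3 -m crank '[[[0.002,0,0,0,0,0,0],[0.004,0,0,0,0,0,0],[0.005,0,0,0,0,0,0],[0.006,0,0,0,0,0,0],[0.006,0,0,0,0,0,0]]]' >/dev/null;python3 -c "
from h import *;look('w9')"
```

```text
t 10.75 rel hub tool xy mm [-141.5   -1.9] z 57.2 F [-1.7  1.1  0.9]
green [318.   77.6] 2073 r 54.4 phi 177.9
green [198.8 181.5] 53 r 121.4 phi 148.6
blue [180.4   4.5] 56 r 66.5 phi 111.5
red [319.5 188.5] 32 r 102.5 phi 179.1
red [319.3 223.8] 1290 r 119.6 phi 179.2
```

```bash
python3 -m crank '[[[0.001,0,0,0,0,0,0],[0.002,0,0,0,0,0,0],[0.002,0,0,0,0,0,0]]]';python3 -c "
from h import *;rel()"
```

```text
t: 11.05
position: [0.4603, -0.0955, 0.0571]
eef_rot: [[0.979, -0.202, -0.003], [-0.202, -0.979, 0.0], [-0.003, 0.0, -1.0]]
force: [-8.9, 1.5, 4.6]
opening: 0.0003
grip_force: 4.4
t 11.05 rel hub tool xy mm [-141.   -2.] z 57.1 F [-8.9  1.5  4.6]
```

The bolt is at its stop: force rose to 9 N and the knob travelled about 18 mm. Back off and look.

```bash
python3 -m crank '[[[-0.006,0,0,0,0,0,0],[-0.02,0,0,0,0,0,0],[-0.025,0,0,0,0,0,0],[-0.025,0,-0.035,0,0,0,0],[-0.025,0,-0.075,0,0,0,0],[-0.025,0,-0.115,0,0,0,0],[-0.025,0,-0.15,0,0,0,0],[-0.025,0,-0.15,0,0,0,0]]]' >/dev/null
python3 -m crank '[[[0.05,0,0,0,0,0,0],[0.05,0,0,0,0,0,0],[0.05,0,0,0,0,0,0],[0.05,0,0,0,0,0,0]]]' >/dev/null;python3 -c "
from h import *;look('w10')"
```

```text
t 12.05 rel hub tool xy mm [-114.5   -2. ] z 206.7 F [-0.2 -0.5 -0.2]
green [314.6 121.3] 193 r 54.1 phi 175.3
green [251.8 173.5] 29 r 124.9 phi 146.9
blue [250.6  75. ] 69 r 64.3 phi 101.0
red [160.9  32.7] 788 r 133.0 phi 81.8
red [169.3  46. ] 36 r 126.4 phi 85.9
red [317.6 193. ] 269 r 120.1 phi 179.1
```

View pics/w10.png

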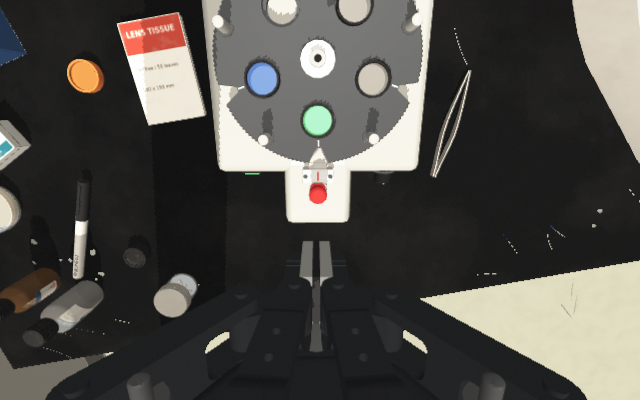

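The knob at (318,193) sits against the guide, with green (318,121) in line with hub and bolt. I'll check the travel with the fixed side camera.

```bash
python3 - <<'E'
from h import *
for n in('side','scene'):
    a=cv2.imread(f'pics/{n}0.png')[:,:,::-1].copy();b=viewer.snapshot(n);cv2.imwrite(f'pics/{n}1.png',b[:,:,::-1])
    for im in(a,b):print(n,[(c,s,plane(n,c,.065)[:2].round(4)) for c,s in blobs(im,'red') if (abs(plane(n,c,.066)[:2]-[.47,-.1])<.04).all()])
E
```

```text
side [(array([253. , 182.8]), np.int32(87), array([ 0.4648, -0.1011]))]
side [(array([259.5, 187.5]), np.int32(63), array([ 0.483 , -0.1058]))]
scene [(array([386.8, 221.2]), np.int32(65), array([ 0.4585, -0.091 ]))]
scene [(array([380.3, 216.7]), np.int32(57), array([ 0.4755, -0.0941]))]
```

Travel measures 18.8 mm (side) and 17.3 mm (scene), so the bolt is fully home.

```bash
python3 -c "
from plant import manip;print(manip.hand_in())"
```

```text
the job is handed in; nothing more can be done
None
```

I turned the green filter over the light window and pushed the bolt home (about 18 mm of travel measured), then took the hand clear and handed the job in at about 12 s; no verdict came back.

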